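# Set the casting flasks on their rubber bases

## Task

Get the four steel casting flasks (the open tubes) ready for investing: stand each one upright on the rubber base of its own size, the smallest flask on the smallest base and so on up to the largest, so that it encloses the boss and its lower rim sits flat on the rubber. Leave the silver cuff and the lidded tin where they stand.

Things in the scene. Friction and masses are not known exactly. Their poses are not given: they have to be found in the camera images.
- flask1_mid (a point): Flask 1, the smallest: a plain loose steel tube, open at both ends, standing upright: 34 mm outside diameter, 46 mm high, wall 3 mm. The point is at its centre, half-way up (23 mm above its lower rim); z runs along the tube, up.
- flask2_mid (a point): Flask 2, the second smallest: a plain loose steel tube, open at both ends, standing upright: 44 mm outside diameter, 52 mm high, wall 3 mm. The point is at its centre, half-way up (26 mm above its lower rim); z runs along the tube, up.
- flask3_mid (a point): Flask 3, the second largest: a plain loose steel tube, open at both ends, standing upright: 54 mm outside diameter, 58 mm high, wall 3 mm. The point is at its centre, half-way up (29 mm above its lower rim); z runs along the tube, up.
- flask4_mid (a point): Flask 4, the largest: a plain loose steel tube, open at both ends, standing upright: 64 mm outside diameter, 64 mm high, wall 3 mm. The point is at its centre, half-way up (32 mm above its lower rim); z runs along the tube, up.
- base1_seat (a point): Base 1, the smallest, for flask 1: a black rubber disc of 52 mm diameter (9 mm wider all round than its flask) and 8 mm thick, firmly fixed to the bench, with a tapered grey boss 12 mm high in its middle (12 mm diameter at its foot, 8 mm clear all round inside the flask). The point is at the disc's centre, at the level of its upper face (8 mm above the bench), where the flask's lower rim comes to rest; z up.
- base2_seat (a point): Base 2, the second smallest, for flask 2: a black rubber disc of 62 mm diameter (9 mm wider all round than its flask) and 8 mm thick, firmly fixed to the bench, with a tapered grey boss 12 mm high in its middle (22 mm diameter at its foot, 8 mm clear all round inside the flask). The point is at the disc's centre, at the level of its upper face (8 mm above the bench), where the flask's lower rim comes to rest; z up.
- base3_seat (a point): Base 3, the second largest, for flask 3: a black rubber disc of 72 mm diameter (9 mm wider all round than its flask) and 8 mm thick, firmly fixed to the bench, with a tapered grey boss 12 mm high in its middle (32 mm diameter at its foot, 8 mm clear all round inside the flask). The point is at the disc's centre, at the level of its upper face (8 mm above the bench), where the flask's lower rim comes to rest; z up.
- base4_seat (a point): Base 4, the largest, for flask 4: a black rubber disc of 82 mm diameter (9 mm wider all round than its flask) and 8 mm thick, firmly fixed to the bench, with a tapered grey boss 12 mm high in its middle (42 mm diameter at its foot, 8 mm clear all round inside the flask). The point is at the disc's centre, at the level of its upper face (8 mm above the bench), where the flask's lower rim comes to rest; z up.
- cuff_mid (a point): Bystander: a loose open silver cuff bangle upright, C-shaped from above, 61 mm across, 34 mm high, 3 mm thick, with a gap of about 28 mm on its own -x side. Not a flask. The point is at its centre, half-way up (17 mm).
- tin_mid (a point): Bystander: a loose round closed tin with a brass lid, 50 mm diameter, 42 mm high. Not a flask. The point is at its centre, half-way up (21 mm).
Things that resemble listed ones, but are neither listed nor needed, are in the scene too. What is shaped like the part that bears base3_seat but green or red is not meant.

How it is judged (in metres and radians):
At the end, for the whole second after the job is handed in: Each of the four flasks stands upright (within 0.08 rad), at rest and released, on the base of its own size: its axis within 10 mm of the base's centre and its lower rim resting on the disc's upper face (height within 3 mm) (horizontal distance between flask1_mid and base1_seat below 0.01 m and z of flask1_mid in the frame of base1_seat between 0.02 and 0.026 m and angle between each of flask1_mid, flask2_mid, flask3_mid, flask4_mid's own z axis and vertical below 0.08 rad and linear speed of each of flask1, flask2, flask3, flask4 below 0.02 m/s and horizontal distance between flask2_mid and base2_seat below 0.01 m and z of flask2_mid in the frame of base2_seat between 0.023 and 0.029 m and horizontal distance between flask3_mid and base3_seat below 0.01 m and z of flask3_mid in the frame of base3_seat between 0.026 and 0.032 m and horizontal distance between flask4_mid and base4_seat below 0.01 m and z of flask4_mid in the frame of base4_seat between 0.029 and 0.035 m); the robot touches nothing.
It fails at once if the silver cuff is pushed aside (more than 25 mm) or knocked over (distance of cuff_mid from where it was at the start of the episode above 0.025 m or angle between cuff_mid's own z axis and vertical above 0.5 rad).
It fails at once if the closed tin is pushed aside (more than 25 mm) or knocked over (distance of tin_mid from where it was at the start of the episode above 0.025 m or angle between tin_mid's own z axis and vertical above 0.5 rad).
It also fails if it takes over 120 s, if anything falls off the work surface, if the arm or the gripper's body presses on something with over 40 N, if the wrist force passes 120 N, or if a joint passes its speed limit or range.

## Robot

A 6-joint arm with a two-finger parallel gripper is mounted at the origin on the work surface. World frame = base frame: x ahead of the robot, y to its left, z up, the work surface at z = 0. Lengths are in m, angles in degrees, forces in N, time in s.
With the tool pointing down it reaches from about 0.35 to 0.875 m from the base axis. Payload 4.2 kg.
Tool frame: the origin (TCP) lies between the finger pads; the fingertips stand 19 mm ahead of it and the grasp point (between the pads) is the TCP; z points along the fingers, y is the line along which they close (so a half turn about z gives the same grasp; the last joint's range is limited). The gripper opens to 87 mm and grips with 3 to 60 N. Pads are 19 mm wide; open, the fingers measure 117 mm over their backs; the gripper's body (75 mm by 190 mm) begins 51 mm behind the grasp point.
Start: joints at [-62.017, 22.042, 0.453, 0, -68.411, -14.817], TCP at [0.142, -0.609, 0.242] pointing down, gripper open.
Joint ranges: [-179.83, 179.83], [-69.29, 118.12], [-61.27, 80.66], [-181.25, 117.63], [-171.15, -9.14], [-177.46, 177.46]. Speed limits (degrees/s): [159.86, 159.86, 180, 180, 180, 180].

## Interface

Orientations are given as a 3x3 rotation matrix whose columns are the frame's x, y, z axes.
In Python, from station import r gives the robot as it stands.
- The arm moves only by the tool drive_tool, never from a script. Its argument "steps" is one flat list of numbers, 7 for each row, row after row: the turn, a rotation vector about the tool's x, y, z in rad, then the shift along the tool's x, y, z in m, then the opening, from 0 (shut) to 1 (fully open). A call has 1 to 10 rows; each row shifts and turns the commanded pose from where the row before left it, along the tool's axes as they then stand; what a row does not reach is not made up. A row lasts 1/12 s, in which the tool goes at most 41.7 mm and 7.16 degrees, less where a joint would pass 70% of its speed; a pose out of reach is approached as far as the arm can. A call is refused whole if a number of a shift passes 0.0417 or a number of a turn 0.125, either way. A call with a gripper value outside its range is refused whole. The fingers move at their own pace and stop on an object; the grip force is fixed at half the most. Time passes only in rows, so rows that do not move let the fingers close. It gives the time, the measured TCP pose, the force, the opening and the grip force at its end, in the units of the state.
- r.sense(): the state, without advancing time (a new reading comes with each control period).
- r.capture(name): name is "scene" or "top" or "wrist"; returns the picture (400x640x3 uint8, blue, green, red); there is no depth.
- r.camera_params(name): a dict with "camera_matrix" (3x3 intrinsics, pixels), "extrinsics" (4x4, takes a point from world to camera coordinates). Camera axes: x right, y down, z forward; pixel columns grow to the right and rows downward; lengths in m; the calibration is good to about 2 mm. A picture is of the moment at which its call begins: read the wrist's pose just before it. camera_params takes no time and is no camera call; for the wrist camera it gives the pose at the moment of the call.
- r.finish_job(): hands the job in; it is judged then, once.
The state is a dict: "time_s": time; "joints": joint angles; "joint_velocities": joint speeds; "effort": joint torques, N m; "tcp_pos": TCP position; "ee_rot": TCP orientation; "wrist_force": force on the tool from outside, world axes, zero at the start; "moment": the same for the moment, N m; "gripper_width": opening from 0.0 (shut) to 1.0 (fully open); "gripper_force": force on a finger pad.
Only numpy, scipy, OpenCV 4.12 (cv2) and the standard library are available. Lean on these libraries where they do the work, as an engineer would, in place of code of your own. Each camera call takes 0.05 s, during which the arm holds its last target. There are 200 camera calls.

## Working session

There is one attempt and no reset: what is moved stays moved. The work goes in short steps, Python scripts to look and compute and a tool call to move; the robot and the scene stay as the last step left them, time stands still between calls to the robot, and variables do not carry over. Pictures are saved under pics/ and viewed, at most 14 in all, crops included, and the job is handed in when it is done.

Besides the shell and the picture viewer there is one more tool, called after ">>>" as name(argument=value, ...), one argument or row to a line, values as JSON. drive_tool: Moves the arm, as the interface text tells. Its arguments: {"type":"object","properties":{"steps":{"type":"array"}},"required":["steps"]}

```bash
mkdir -p pics; ls; python3 - <<'E'
from station import r
import cv2,numpy as np
for n in("top","scene"):
    cv2.imwrite(f"pics/{n}0.png",r.capture(n)); p=r.camera_params(n); print(n,np.round(p["camera_matrix"],1).tolist(),np.round(p["extrinsics"],3).tolist())
s=r.sense();print(s)
E
```

```text
pics
top [[509.6, 0.0, 319.3], [0.0, 509.6, 205.3], [0.0, 0.0, 1.0]] [[-0.021, -0.999, -0.03, 0.043], [-0.992, 0.025, -0.121, 0.496], [0.122, 0.027, -0.992, 1.351], [0.0, 0.0, 0.0, 1.0]]
scene [[407.5, 0.0, 320.7], [0.0, 407.5, 196.5], [0.0, 0.0, 1.0]] [[-0.146, 0.989, 0.003, 0.064], [0.725, 0.109, -0.68, -0.323], [-0.673, -0.097, -0.734, 1.309], [0.0, 0.0, 0.0, 1.0]]
{'time_s': 0.1, 'joints': array([-6.20177160e+01,  2.20867171e+01,  3.87941932e-01, -2.36428446e-02,
       -6.84111894e+01, -1.48179077e+01]), 'joint_velocities': array([ 0.04698336, -0.09346723,  0.15711945,  0.08016344,  0.03299896,
       -0.04081269]), 'effort': array([-6.50309739e-04, -3.91689241e+01,  1.87934124e+01,  4.23185527e+00,
        1.34432246e-02, -7.39934671e-05]), 'tcp_pos': array([ 0.14225458, -0.60808731,  0.24057176]), 'ee_rot': array([[-9.73755309e-01, -2.27596753e-01, -5.61651454e-04],
       [-2.27597414e-01,  9.73753512e-01,  1.87487378e-03],
       [ 1.20194892e-04,  1.95349871e-03, -9.99998085e-01]]), 'wrist_force': array([-0.6489367 ,  0.15996766, -0.84856231]), 'moment': array([ 0.0472285 ,  0.02248197, -0.07562771]), 'gripper_force': 0.0, 'gripper_width': 1.000621600327527}
```

View pics/top0.png

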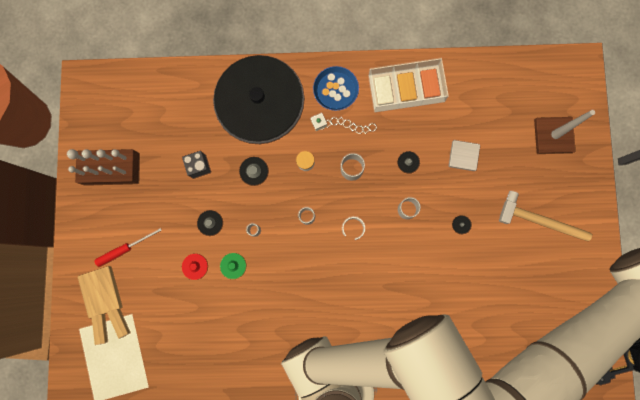

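View pics/scene0.png

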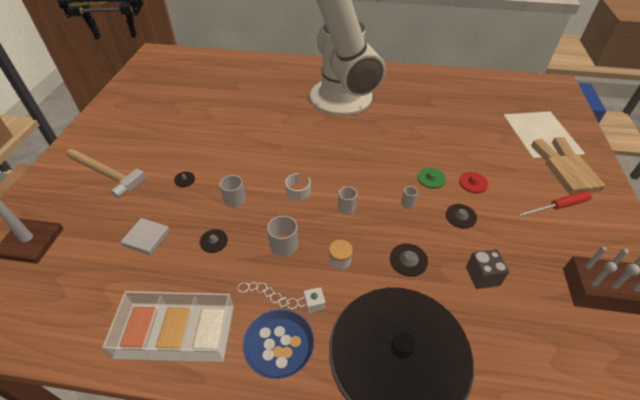

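The top view shows the black bases at (254,171), (210,222), (408,161) and (461,225). The flasks are at (352,166), (409,208), (306,215) and (252,229). The C-shaped cuff with its gap is at (353,228), and the tin with the brass lid is at (305,160). The red disc (195,266) and green disc (233,266) are decoys and not meant. I'll measure the sizes and confirm in an enlarged crop.

```bash
cat > h.py <<'E'
from station import r
import cv2,numpy as np
def ray(n,uv,z,p=None):
    p=p or r.camera_params(n);K=np.array(p["camera_matrix"]);E=np.array(p["extrinsics"])
    d=E[:3,:3].T@np.linalg.inv(K)@[uv[0],uv[1],1];c=-E[:3,:3].T@E[:3,3]
    return (c+d*(z-c[2])/d[2])
def circ(n,pts,z,p=None):   # algebraic circle fit of pixel points cast on plane z
    P=np.array([ray(n,q,z,p)[:2] for q in pts])
    for _ in range(3):
        A=np.c_[2*P,np.ones(len(P))];s=np.linalg.lstsq(A,(P**2).sum(1),rcond=None)[0]
        R=np.sqrt(s[2]+s[0]**2+s[1]**2);e=abs(np.hypot(*(P-s[:2]).T)-R)
        k=e<=max(.002,1.5*np.median(e));P=P[k]
    return np.round([s[0],s[1],2*R],4),len(P)
E
python3 - <<'E'
from h import *
im=r.capture("top");big=cv2.resize(im[130:290,170:490],None,fx=2.5,fy=2.5,interpolation=cv2.INTER_CUBIC)
cv2.imwrite("pics/crop.png",big)
hsv=cv2.cvtColor(im,cv2.COLOR_BGR2HSV)
for nm,c in dict(b4=(254,171),b3=(210,222),b2=(408,161),b1=(461,225)).items():
    m=(hsv[...,2]<75).astype(np.uint8);n,l=cv2.connectedComponents(m)
    w=l[c[1]-20:c[1]+20,c[0]-20:c[0]+20];k=np.bincount(w[w>0]).argmax()
    ct=max(cv2.findContours((l==k).astype(np.uint8),0,1)[0],key=cv2.contourArea)
    h=cv2.convexHull(ct)[:,0];print(nm,circ("top",ct[:,0],.008))
for nm,c,z in [("f4",(352,166),.064),("f3",(409,208),.058),("f2",(306,215),.052),("f1",(252,229),.046),("cuff",(353,228),.034)]:
    m=(hsv[...,1]<70).astype(np.uint8);n,l=cv2.connectedComponents(m)
    w=l[c[1]-18:c[1]+18,c[0]-18:c[0]+18];k=np.bincount(w[w>0]).argmax()
    ct=max(cv2.findContours((l==k).astype(np.uint8),0,1)[0],key=cv2.contourArea)
    print(nm,circ("top",ct[:,0],z),cv2.boundingRect(ct))
print("tin",ray("top",(305,160),.042))
E
```

```text
b4 (array([0.6022, 0.214 , 0.0766]), 77)
b3 (array([0.4596, 0.3363, 0.0659]), 68)
b2 (array([ 0.6153, -0.2168,  0.0566]), 57)
b1 (array([ 0.4387, -0.3536,  0.0464]), 49)
f4 (array([ 0.5979, -0.0597,  0.0608]), 65) (341, 154, 24, 26)
f3 (array([ 0.4846, -0.2101,  0.0463]), 31) (404, 198, 16, 17)
f2 (array([0.469 , 0.0661, 0.0388]), 35) (299, 208, 15, 10)
f1 (array([0.4345, 0.2099, 0.0303]), 50) (247, 224, 13, 12)
cuff (array([ 0.4334, -0.0589,  0.0572]), 54) (345, 217, 20, 19)
tin [0.62089692 0.06730355 0.042     ]
```

View pics/crop.png

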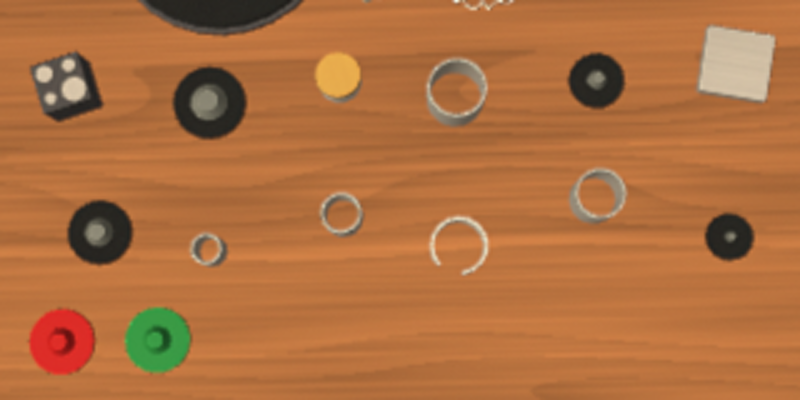

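The crop confirms it. The four black discs have grey bosses and their measured sizes increase b1 < b2 < b3 < b4. The four closed rings are the flasks, the C-ring is the cuff, and the red and green discs are excluded. I'll turn the tool to the world axes and go to flask 3.

>>> drive_tool(
  steps=[0,0,0.115,0,0,0,1,0,0,0.115,0,0,0,1,0,0,0,-0.023,0.0265,0.004,1,0,0,0,-0.023,0.0265,0.004,1,0,0,0,-0.023,0.0265,0.004,1,0,0,0,-0.023,0.0265,0.004,1,0,0,0,-0.023,0.0265,0.004,1,0,0,0,-0.023,0.0265,0.004,1,0,0,0,-0.023,0.0265,0.004,1,0,0,0,-0.023,0.0265,0.004,1],
)

```text
time_s: 0.98
tcp_pos: [0.3271, -0.395, 0.2093]
ee_rot: [[-1.0, 0.0, -0.0], [0.0, 1.0, 0.0], [0.0, 0.0, -1.0]]
wrist_force: [2.2, 0.0, -0.6]
gripper_width: 0.996
gripper_force: 0.0
```

>>> drive_tool(
  steps=[0,0,0,-0.023,0.0265,0.004,1,0,0,0,-0.023,0.0265,0.004,1,0,0,0,-0.023,0.0265,0.004,1,0,0,0,-0.023,0.0265,0.004,1,0,0,0,-0.023,0.0265,0.004,1,0,0,0,-0.023,0.0265,0.004,1,0,0,0,-0.023,0.0265,0.004,1,0,0,0,0,0,0,1,0,0,0,0,0,0,1],
)

```text
time_s: 1.73
tcp_pos: [0.4882, -0.2096, 0.1809]
ee_rot: [[-1.0, -0.003, -0.001], [-0.003, 1.0, 0.0], [0.001, 0.0, -1.0]]
wrist_force: [-1.0, 0.5, -0.1]
gripper_width: 1.001
gripper_force: 0.0
```

```bash
python3 - <<'E'
from h import *
s=r.sense();print(s["time_s"],s["tcp_pos"],s["ee_rot"],s["joints"])
p=r.camera_params("wrist");print(np.round(p["camera_matrix"],1).tolist(),np.round(p["extrinsics"],3).tolist())
cv2.imwrite("pics/w1.png",r.capture("wrist"))
E
```

```text
1.7333 [ 0.48817139 -0.20962322  0.18087828] [[-9.99995005e-01 -2.87097592e-03 -1.32167457e-03]
 [-2.87136634e-03  9.99995835e-01  2.93597850e-04]
 [ 1.32082615e-03  2.97391396e-04 -9.99999083e-01]] [-5.73931892e+00  1.61132349e+01 -1.77353104e+01 -1.10251300e-02
 -5.62284842e+01 -8.40900400e+01]
[[316.6, 0.0, 323.6], [0.0, 316.6, 201.1], [0.0, 0.0, 1.0]] [[-0.003, 1.0, 0.002, 0.21], [0.959, 0.003, 0.283, -0.484], [0.283, 0.003, -0.959, 0.197], [0.0, 0.0, 0.0, 1.0]]
```

View pics/w1.png

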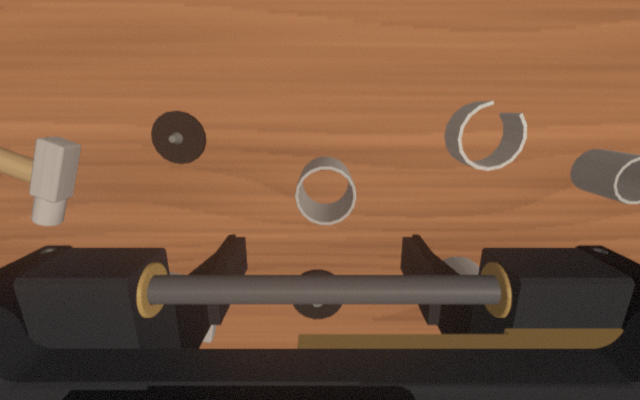

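The wrist view shows flask 3 straight ahead with its rim centred near (326,194). The cuff is at (487,135), base 1 at (179,137) and base 2 at (317,293). I'll fit the rims now.

```bash
cat >> h.py <<'E'
def wrist_rim(c,z,D,rad=None):   # refine rim centre: bright pixels near pixel c, cast on plane z, RANSAC-free trimmed circle of known diam
    p=r.camera_params("wrist");im=r.capture("wrist");g=cv2.cvtColor(im,cv2.COLOR_BGR2HSV)
    f=p["camera_matrix"][0][0];h=abs((np.linalg.inv(p["extrinsics"])[2,3])-z);rad=int(f*D/2/h*1.25)
    m=(g[...,1]<60)&(g[...,2]>190);yy,xx=np.nonzero(m);k=np.hypot(xx-c[0],yy-c[1])<rad
    pts=np.c_[xx,yy][k]
    return circ("wrist",pts,z,p),len(pts)
E
python3 - <<'E'
from h import *
print(wrist_rim((326,194),.058,.054),wrist_rim((487,135),.034,.061))
im=cv2.imread("pics/w1.png");p=r.camera_params("wrist")
m=(im.max(2)<80).astype(np.uint8);n,l=cv2.connectedComponents(m)
ct=max(cv2.findContours((l==l[150,190]).astype(np.uint8),0,1)[0],key=cv2.contourArea)
print("b1",circ("wrist",ct[:,0],.008,p),cv2.boundingRect(ct))
E
```

```text
Traceback (most recent call last):
  File "h.py", line 19, in wrist_rim
    return circ("wrist",pts,z,p),len(pts)
           ~~~~^^^^^^^^^^^^^^^^^
  File "h.py", line 10, in circ
    A=np.c_[2*P,np.ones(len(P))];s=np.linalg.lstsq(A,(P**2).sum(1),rcond=None)[0]
                                                     ~~~~~~~~~~^^^
numpy.exceptions.AxisError: axis 1 is out of bounds for array of dimension 1
```

```bash
sed -i 's/(g\[...,1\]<60)&(g\[...,2\]>190)/(g[...,1]<70)\&(g[...,2]>T)/; s/def wrist_rim(c,z,D,rad=None)/def wrist_rim(c,z,D,T=170)/' h.py
python3 - <<'E'
from h import *
im=cv2.imread("pics/w1.png");g=cv2.cvtColor(im,cv2.COLOR_BGR2HSV)
print(g[194,294:304,1:].tolist(),g[194,350:360,1:].tolist(),g[218:226,326,1:].tolist(),g[162:172,326,1:].tolist())
for T in(150,170):
  try:print(T,wrist_rim((326,194),.058,.054,T),wrist_rim((487,135),.034,.061,T))
  except Exception as e:print(e)
p=r.camera_params("wrist")
m=(im.max(2)<80).astype(np.uint8);n,l=cv2.connectedComponents(m)
ct=max(cv2.findContours((l==l[150,190]).astype(np.uint8),0,1)[0],key=cv2.contourArea)
print("b1",circ("wrist",ct[:,0],.008,p),cv2.boundingRect(ct))
E
```

```text
[[123, 154], [64, 160], [45, 171], [39, 177], [42, 157], [47, 148], [47, 145], [44, 146], [47, 147], [45, 148]] [[64, 104], [55, 106], [56, 113], [44, 163], [41, 176], [38, 179], [96, 160], [133, 159], [137, 162], [138, 161]] [[53, 116], [55, 116], [51, 119], [52, 127], [41, 157], [39, 176], [58, 172], [104, 165]] [[54, 123], [53, 126], [56, 124], [51, 129], [42, 150], [35, 176], [40, 178], [60, 167], [119, 158], [134, 164]]
150 ((array([ 0.4833, -0.2071,  0.0507]), 555), 556) ((array([ 0.4333, -0.0566,  0.0587]), 623), 627)
170 ((array([ 0.4835, -0.207 ,  0.0508]), 324), 324) ((array([ 0.4335, -0.0565,  0.0586]), 547), 548)
b1 (array([ 0.436 , -0.3545,  0.0502]), 147) (152, 112, 54, 51)
```

>>> drive_tool(
  steps=[0,0,0,0.0045,0.0026,0.02,1,0,0,0,0,0,0.03,1,0,0,0,0,0,0.03,1,0,0,0,0,0,0.03,1,0,0,0,0,0,0.029,1,0,0,0,0,0,0,1,0,0,0,0,0,0,0.5,0,0,0,0,0,0,0.5,0,0,0,0,0,0,0.5,0,0,0,0,0,0,0.5],
)

```text
time_s: 2.87
tcp_pos: [0.4842, -0.2088, 0.0445]
ee_rot: [[-1.0, 0.0, 0.004], [0.0, 1.0, -0.001], [-0.004, -0.001, -1.0]]
wrist_force: [0.4, -0.6, -0.5]
gripper_width: 0.782
gripper_force: 0.0
```

>>> drive_tool(
  steps=[0,0,0,0,0,0,0.5,0,0,0,0,0,0,0.5,0,0,0,0,0,0,0.5],
)

```text
time_s: 3.12
tcp_pos: [0.4835, -0.2085, 0.0436]
ee_rot: [[-1.0, 0.0, 0.002], [0.0, 1.0, -0.0], [-0.002, -0.0, -1.0]]
wrist_force: [-0.6, 1.7, 5.4]
gripper_width: 0.616
gripper_force: 30.0
```

>>> drive_tool(
  steps=[0,0,0,0,0,-0.03,0.5,0,0,0,0,0,-0.04,0.5,0,0,0,0,0,-0.04,0.5,0,0,0,0.0015,0.034,0,0.5,0,0,0,0.0015,0.034,0,0.5,0,0,0,0.0015,0.034,0,0.5,0,0,0,0.0015,0.034,0,0.5,0,0,0,0.0015,0.034,0,0.5,0,0,0,0.0015,0.034,0,0.5,0,0,0,0.0015,0.034,0,0.5],
)

```text
time_s: 3.95
tcp_pos: [0.4715, 0.031, 0.1523]
ee_rot: [[-1.0, 0.0, -0.001], [0.0, 1.0, 0.0], [0.001, 0.0, -1.0]]
wrist_force: [0.8, -0.8, -1.7]
gripper_width: 0.616
gripper_force: 30.0
```

>>> drive_tool(
  steps=[0,0,0,0.0015,0.034,0,0.5,0,0,0,0.0015,0.034,0,0.5,0,0,0,0.0015,0.034,0,0.5,0,0,0,0.0015,0.034,0,0.5,0,0,0,0.0015,0.034,0,0.5,0,0,0,0.0015,0.034,0,0.5,0,0,0,0,0,0,0.5,0,0,0,0,0,0,0.5],
)

```text
time_s: 4.62
tcp_pos: [0.4628, 0.2349, 0.1519]
ee_rot: [[-1.0, -0.002, -0.001], [-0.002, 1.0, -0.001], [0.001, -0.001, -1.0]]
wrist_force: [-0.6, 0.0, -2.4]
gripper_width: 0.615
gripper_force: 30.0
```

```bash
python3 - <<'E'
from h import *
s=r.sense();print(s["time_s"],s["tcp_pos"],s["ee_rot"][:,2])
cv2.imwrite("pics/w2.png",r.capture("wrist"))
E
```

```text
4.6167 [0.46281554 0.23485123 0.15189799] [-1.24756766e-03 -6.82069027e-04 -9.99998989e-01]
```

View pics/w2.png

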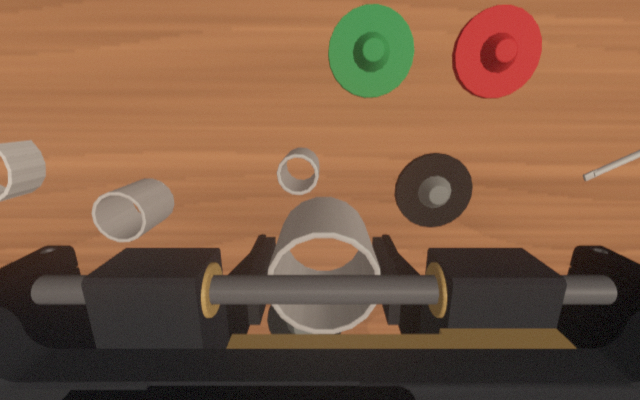

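The wrist view shows flask 3 held with its rim at about (324,282). Base 3 is at (433,190), flask 1 at (298,172), flask 2 at (119,217), and the green and red decoys are at the top.

```bash
cat >> h.py <<'E'
def wrist_base(c,off=(-18,18)):
    p=r.camera_params("wrist");im=r.capture("wrist")
    m=(im.max(2)<80).astype(np.uint8);n,l=cv2.connectedComponents(m)
    w=l[c[1]-30:c[1]+30,c[0]-30:c[0]+30];k=np.bincount(w[w>0]).argmax()
    ct=max(cv2.findContours((l==k).astype(np.uint8),0,1)[0],key=cv2.contourArea)
    return circ("wrist",ct[:,0],.008,p)
E
python3 - <<'E'
from h import *
print("b3",wrist_base((433,190)),"f1",wrist_rim((298,172),.046,.034),"f2",wrist_rim((119,217),.052,.044))
im=cv2.imread("pics/w2.png");g=cv2.cvtColor(im,cv2.COLOR_BGR2HSV);print(g[232:240,320,1:].tolist())
print("held",ray("wrist",(324.5,233),.1663),ray("wrist",(271,275),.1663),ray("wrist",(379,275),.1663))
E
```

```text
b3 (array([0.4584, 0.3384, 0.0702]), 214) f1 ((array([0.4354, 0.2144, 0.0307]), 340), 340) f2 ((array([0.47  , 0.0681, 0.0407]), 446), 446)
[[41, 148], [36, 177], [33, 187], [36, 186], [37, 186], [52, 180], [93, 175], [127, 171]]
held [0.43733127 0.23327295 0.1663    ] [0.45811579 0.20859732 0.1663    ] [0.45818399 0.25841362 0.1663    ]
```

>>> drive_tool(
  steps=[0,0,0,0.002,0.034,0,0.5,0,0,0,0.002,0.034,0,0.5,0,0,0,0.001,0.034,0,0.5,0,0,0,0,0.001,0,0.5,0,0,0,0,0,0.02,0.5,0,0,0,0,0,0.03,0.5,0,0,0,0,0,0.025,0.5,0,0,0,0,0,0.01,0.5,0,0,0,0,0,0,0.5,0,0,0,0,0,0,0.5],
)

```text
time_s: 5.65
tcp_pos: [0.4592, 0.336, 0.0679]
ee_rot: [[-1.0, 0.001, 0.0], [0.001, 1.0, -0.0], [-0.0, -0.0, -1.0]]
wrist_force: [0.4, -0.2, -1.0]
gripper_width: 0.62
gripper_force: 30.0
```

>>> drive_tool(
  steps=[0,0,0,0.001,0.002,0.008,0.5,0,0,0,0,0,0.006,0.5,0,0,0,0,0,0.002,0.5,0,0,0,0,0,0,0.5,0,0,0,0,0,0,0.5],
)

```text
time_s: 6.07
tcp_pos: [0.4577, 0.3387, 0.0519]
ee_rot: [[-1.0, 0.0, 0.0], [0.0, 1.0, 0.001], [-0.0, 0.001, -1.0]]
wrist_force: [-0.1, -0.6, -2.1]
gripper_width: 0.616
gripper_force: 30.0
```

>>> drive_tool(
  steps=[0,0,0,0,0,0.0005,0.5,0,0,0,0,0,0,0.85,0,0,0,0,0,0,0.85,0,0,0,0,0,0,0.85,0,0,0,0,0,0,0.85,0,0,0,0,0,0,0.85,0,0,0,0,0,0,0.85,0,0,0,0,0,-0.03,0.85,0,0,0,0,0,-0.04,0.85,0,0,0,0,0,-0.03,0.85],
)

```text
time_s: 6.9
tcp_pos: [0.458, 0.3386, 0.1531]
ee_rot: [[-1.0, -0.0, 0.001], [-0.0, 1.0, 0.0], [-0.001, 0.0, -1.0]]
wrist_force: [-0.1, 0.4, 0.5]
gripper_width: 0.847
gripper_force: 0.0
```

>>> drive_tool(
  steps=[0,0,0,0.006,-0.0315,0,0.85,0,0,0,0.006,-0.0315,0,0.85,0,0,0,0.006,-0.0315,0,0.85,0,0,0,0.005,-0.0315,0,0.85,0,0,0,0,0,0,0.85,0,0,0,0,0,0,0.85],
)

```text
time_s: 7.4
tcp_pos: [0.4343, 0.2112, 0.1515]
ee_rot: [[-1.0, 0.002, 0.0], [0.002, 1.0, 0.0], [-0.0, 0.0, -1.0]]
wrist_force: [0.3, 0.6, 0.9]
gripper_width: 0.851
gripper_force: 0.0
```

```bash
python3 - <<'E'
from h import *
s=r.sense();print(s["time_s"],s["tcp_pos"])
print("f1",wrist_rim((323,205),.046,.034))
cv2.imwrite("pics/w3.png",r.capture("wrist"))
E
```

```text
7.4 [0.43431874 0.21115715 0.15145892]
f1 ((array([0.4356, 0.2146, 0.0306]), 277), 277)
```

View pics/w3.png

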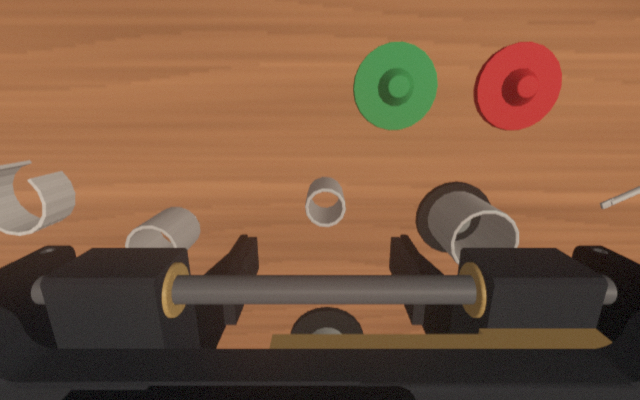

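Flask 3 stands on base 3 at (465,220). Flask 1 is at (325,207), just ahead.

>>> drive_tool(
  steps=[0,0,0,-0.001,0.003,0.02,0.85,0,0,0,0,0,0.035,0.85,0,0,0,0,0,0.035,0.85,0,0,0,0,0,0.027,0.85,0,0,0,0,0,0,0.75,0,0,0,0,0,0,0.3,0,0,0,0,0,0,0.3,0,0,0,0,0,0,0.3,0,0,0,0,0,0,0.3,0,0,0,0,0,0,0.3],
)

```text
time_s: 8.33
tcp_pos: [0.4362, 0.2162, 0.0355]
ee_rot: [[-1.0, -0.0, 0.002], [-0.0, 1.0, 0.002], [-0.002, 0.002, -1.0]]
wrist_force: [-0.6, -0.4, 0.6]
gripper_width: 0.481
gripper_force: 0.0
```

>>> drive_tool(
  steps=[0,0,0,0,0,0,0.3,0,0,0,0,0,0,0.3,0,0,0,0,0,0,0.3,0,0,0,0,0,0,0.3,0,0,0,0,0,0,0.3],
)

```text
time_s: 8.75
tcp_pos: [0.4359, 0.2157, 0.035]
ee_rot: [[-1.0, 0.0, 0.001], [0.0, 1.0, 0.001], [-0.001, 0.001, -1.0]]
wrist_force: [-0.8, -0.8, 6.9]
gripper_width: 0.383
gripper_force: 30.0
```

>>> drive_tool(
  steps=[0,0,0,0,0,-0.03,0.3,0,0,0,0,0,-0.04,0.3,0,0,0,0,0,-0.04,0.3,0,0,0,0,-0.0335,0,0.3,0,0,0,0,-0.0335,0,0.3,0,0,0,0,-0.0335,0,0.3,0,0,0,0,-0.0335,0,0.3,0,0,0,0,-0.0335,0,0.3,0,0,0,0,-0.0335,0,0.3,0,0,0,0,-0.0335,0,0.3],
)

```text
time_s: 9.58
tcp_pos: [0.4348, -0.0205, 0.1441]
ee_rot: [[-1.0, -0.0, 0.0], [-0.0, 1.0, 0.0], [-0.0, 0.0, -1.0]]
wrist_force: [1.8, -0.5, -1.7]
gripper_width: 0.386
gripper_force: 30.0
```

>>> drive_tool(
  steps=[0,0,0,0,-0.0335,0,0.3,0,0,0,0,-0.0335,0,0.3,0,0,0,0,-0.0335,0,0.3,0,0,0,0,-0.0335,0,0.3,0,0,0,0,-0.0335,0,0.3,0,0,0,0,-0.0335,0,0.3,0,0,0,0,-0.0335,0,0.3,0,0,0,0,0,0,0.3,0,0,0,0,0,0,0.3],
)

```text
time_s: 10.33
tcp_pos: [0.4347, -0.2549, 0.1434]
ee_rot: [[-1.0, 0.004, -0.001], [0.004, 1.0, 0.001], [0.001, 0.001, -1.0]]
wrist_force: [0.1, -0.3, -0.5]
gripper_width: 0.387
gripper_force: 30.0
```

```bash
python3 - <<'E'
from h import *
s=r.sense();print(s["time_s"],s["tcp_pos"])
K=r.camera_params("wrist");q=K["camera_matrix"]@(K["extrinsics"]@[.437,-.354,.008,1])[:3];c=(q[:2]/q[2]).astype(int);print(c)
print("b1",wrist_base(c))
im=r.capture("wrist");z=s["tcp_pos"][2]+.011
g=cv2.cvtColor(im,cv2.COLOR_BGR2HSV);q=K["camera_matrix"]@(K["extrinsics"]@[*s["tcp_pos"][:2],z,1])[:3];print("held",q[:2]/q[2])
m=((g[...,1]<70)&(g[...,2]>165))[180:275,260:390];print(cv2.boundingRect(m.astype(np.uint8)))
E
```

```text
10.3333 [ 0.43472026 -0.25488432  0.14343094]
[214 200]
b1 (array([ 0.4374, -0.3522,  0.05  ]), 152)
held [322.37443875 281.30898489]
(31, 69, 67, 25)
```

>>> drive_tool(
  steps=[0,0,0,-0.001,-0.033,0,0.3,0,0,0,-0.001,-0.033,0,0.3,0,0,0,0,-0.032,0,0.3,0,0,0,0,0,0,0.3,0,0,0,0,0,0.02,0.3,0,0,0,0,0,0.03,0.3,0,0,0,0,0,0.025,0.3,0,0,0,0,0,0.01,0.3,0,0,0,0,0,0,0.3,0,0,0,0,0,0,0.3],
)

```text
time_s: 11.27
tcp_pos: [0.4381, -0.3509, 0.0595]
ee_rot: [[-1.0, -0.002, -0.0], [-0.002, 1.0, -0.0], [0.0, -0.0, -1.0]]
wrist_force: [-0.5, 0.0, -0.2]
gripper_width: 0.383
gripper_force: 30.0
```

>>> drive_tool(
  steps=[0,0,0,0.001,-0.002,0.008,0.3,0,0,0,0,0,0.006,0.3,0,0,0,0,0,0.002,0.3,0,0,0,0,0,0,0.3,0,0,0,0,0,0,0.3],
)

```text
time_s: 11.68
tcp_pos: [0.4366, -0.3536, 0.0434]
ee_rot: [[-1.0, 0.0, 0.001], [0.0, 1.0, -0.0], [-0.001, -0.0, -1.0]]
wrist_force: [-0.0, -0.6, -0.3]
gripper_width: 0.38
gripper_force: 30.0
```

>>> drive_tool(
  steps=[0,0,0,0,0,0.0005,0.3,0,0,0,0,0,0,0.65,0,0,0,0,0,0,0.65,0,0,0,0,0,0,0.65,0,0,0,0,0,0,0.65,0,0,0,0,0,0,0.65,0,0,0,0,0,0,0.65,0,0,0,0,0,-0.03,0.65,0,0,0,0,0,-0.04,0.65,0,0,0,0,0,-0.04,0.65],
)

```text
time_s: 12.52
tcp_pos: [0.4356, -0.3531, 0.1528]
ee_rot: [[-1.0, 0.0, -0.003], [0.0, 1.0, 0.001], [0.003, 0.001, -1.0]]
wrist_force: [1.1, -1.2, -0.2]
gripper_width: 0.654
gripper_force: 0.0
```

>>> drive_tool(
  steps=[0,0,0,-0.0162,0.0293,0,1,0,0,0,-0.0162,0.0293,0,1,0,0,0,-0.0162,0.0293,0,1,0,0,0,-0.0162,0.0293,0,1,0,0,0,-0.0162,0.0293,0,1,0,0,0,-0.0162,0.0293,0,1,0,0,0,-0.0162,0.0293,0,1,0,0,0,-0.0162,0.0293,0,1,0,0,0,-0.0162,0.0293,0,1,0,0,0,-0.0162,0.0293,0,1],
)

```text
time_s: 13.35
tcp_pos: [0.599, -0.0589, 0.1526]
ee_rot: [[-1.0, 0.0, -0.0], [0.0, 1.0, 0.0], [0.0, 0.0, -1.0]]
wrist_force: [0.6, -0.0, -0.3]
gripper_width: 0.998
gripper_force: 0.0
```

>>> drive_tool(
  steps=[0,0,0,0,0,0,1,0,0,0,0,0,0,1,0,0,0,0,0,0,1],
)

```text
time_s: 13.6
tcp_pos: [0.598, -0.0606, 0.1522]
ee_rot: [[-1.0, -0.0, -0.001], [-0.0, 1.0, -0.0], [0.001, -0.0, -1.0]]
wrist_force: [0.1, -0.6, 0.1]
gripper_width: 0.998
gripper_force: 0.0
```

```bash
cat >> h.py <<'E'
def px(X):
    K=r.camera_params("wrist");q=K["camera_matrix"]@(K["extrinsics"]@[*X,1])[:3];return (q[:2]/q[2]).astype(int)
E
python3 - <<'E'
from h import *
s=r.sense();print(s["time_s"],s["tcp_pos"])
c=px([.5985,-.058,.064]);print(c,wrist_rim(c,.064,.064))
cv2.imwrite("pics/w4.png",r.capture("wrist"))
E
```

```text
13.6 [ 0.59800104 -0.06057565  0.15220289]
[325 214] ((array([ 0.6005, -0.0584,  0.0609]), 558), 558)
```

View pics/w4.png

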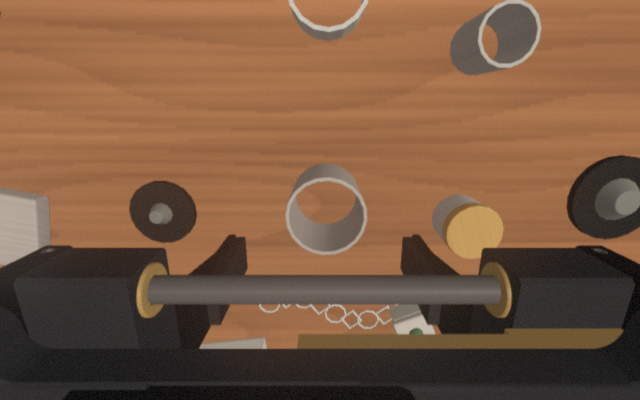

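Flask 4 is straight ahead at (326,216), with base 2 at (163,211), the tin at (470,230) and base 4 at (612,198).

>>> drive_tool(
  steps=[0,0,0,-0.002,0.002,0,1,0,0,0,0,0,0.02,1,0,0,0,0,0,0.03,1,0,0,0,0,0,0.03,1,0,0,0,0,0,0.026,1,0,0,0,0,0,0,1,0,0,0,0,0,0,0.65,0,0,0,0,0,0,0.65,0,0,0,0,0,0,0.65,0,0,0,0,0,0,0.65],
)

```text
time_s: 14.53
tcp_pos: [0.6017, -0.0585, 0.0486]
ee_rot: [[-1.0, 0.0, 0.004], [0.0, 1.0, 0.0], [-0.004, 0.0, -1.0]]
wrist_force: [-0.5, 0.6, -0.8]
gripper_width: 0.778
gripper_force: 0.0
```

>>> drive_tool(
  steps=[0,0,0,0,0,0,0.65,0,0,0,0,0,0,0.65,0,0,0,0,0,0,0.65],
)

```text
time_s: 14.78
tcp_pos: [0.6015, -0.0586, 0.0484]
ee_rot: [[-1.0, -0.0, 0.003], [-0.0, 1.0, -0.0], [-0.003, -0.0, -1.0]]
wrist_force: [-1.2, -0.8, 6.2]
gripper_width: 0.72
gripper_force: 30.0
```

>>> drive_tool(
  steps=[0,0,0,0,0,-0.03,0.65,0,0,0,0,0,-0.04,0.65,0,0,0,0,0,-0.04,0.65,0,0,0,0,0.034,0,0.65,0,0,0,0,0.034,0,0.65,0,0,0,0,0.034,0,0.65,0,0,0,0,0.034,0,0.65,0,0,0,0,0.034,0,0.65,0,0,0,0,0,0,0.65,0,0,0,0,0,0,0.65],
)

```text
time_s: 15.62
tcp_pos: [0.5997, 0.1133, 0.1558]
ee_rot: [[-1.0, -0.003, -0.002], [-0.003, 1.0, 0.0], [0.002, 0.0, -1.0]]
wrist_force: [0.1, 0.3, -1.8]
gripper_width: 0.723
gripper_force: 30.0
```

```bash
python3 - <<'E'
from h import *
s=r.sense();print(s["time_s"],s["tcp_pos"],s["gripper_width"])
c=px([.6022,.215,.008]);print(c,"b4",wrist_base(c))
E
```

```text
15.6167 [0.59972604 0.11332269 0.1558276 ] 0.7228308249110287
[428 196] b4 (array([0.6013, 0.2158, 0.0802]), 234)
```

>>> drive_tool(
  steps=[0,0,0,-0.001,0.034,0,0.65,0,0,0,-0.001,0.034,0,0.65,0,0,0,-0.001,0.033,0,0.65,0,0,0,0,0,0,0.65,0,0,0,0,0,0.02,0.65,0,0,0,0,0,0.03,0.65,0,0,0,0,0,0.025,0.65,0,0,0,0,0,0.01,0.65,0,0,0,0,0,0,0.65,0,0,0,0,0,0,0.65],
)

```text
time_s: 16.5
tcp_pos: [0.6041, 0.2116, 0.0718]
ee_rot: [[-1.0, 0.001, 0.0], [0.001, 1.0, -0.001], [-0.0, -0.001, -1.0]]
wrist_force: [1.6, 0.0, -1.5]
gripper_width: 0.722
gripper_force: 30.0
```

>>> drive_tool(
  steps=[0,0,0,0.001,0.003,0.007,0.65,0,0,0,0,0,0.006,0.65,0,0,0,0,0,0.002,0.65,0,0,0,0,0,0,0.65,0,0,0,0,0,0,0.65],
)

```text
time_s: 16.92
tcp_pos: [0.6027, 0.2156, 0.057]
ee_rot: [[-1.0, -0.0, 0.001], [-0.0, 1.0, 0.0], [-0.001, 0.0, -1.0]]
wrist_force: [0.9, -0.1, -0.9]
gripper_width: 0.721
gripper_force: 30.0
```

>>> drive_tool(
  steps=[0,0,0,0,0,0.0005,0.65,0,0,0,0,0,0,0.98,0,0,0,0,0,0,0.98,0,0,0,0,0,0,0.98,0,0,0,0,0,0,0.98,0,0,0,0,0,0,0.98,0,0,0,0,0,0,0.98,0,0,0,0,0,-0.03,0.98,0,0,0,0,0,-0.04,0.98,0,0,0,0,0,-0.03,0.98],
)

```text
time_s: 17.75
tcp_pos: [0.6031, 0.2155, 0.1582]
ee_rot: [[-1.0, -0.0, 0.001], [-0.0, 1.0, -0.0], [-0.001, -0.0, -1.0]]
wrist_force: [0.7, 0.6, 0.2]
gripper_width: 0.978
gripper_force: 0.0
```

>>> drive_tool(
  steps=[0,0,0,0.0222,-0.0246,0,0.85,0,0,0,0.0222,-0.0246,0,0.85,0,0,0,0.0222,-0.0246,0,0.85,0,0,0,0.0222,-0.0246,0,0.85,0,0,0,0.0222,-0.0246,0,0.85,0,0,0,0.0222,-0.0246,0,0.85,0,0,0,0,0,0,0.85,0,0,0,0,0,0,0.85],
)

```text
time_s: 18.42
tcp_pos: [0.4685, 0.0669, 0.1567]
ee_rot: [[-1.0, 0.001, 0.001], [0.001, 1.0, 0.0], [-0.001, 0.0, -1.0]]
wrist_force: [0.3, 0.3, -0.1]
gripper_width: 0.846
gripper_force: 0.0
```

```bash
python3 - <<'E'
from h import *
s=r.sense();print(s["time_s"],s["tcp_pos"])
c=px([.470,.067,.052]);print(c,wrist_rim(c,.052,.044))
E
```

```text
18.4167 [0.46854226 0.06689551 0.15665307]
[322 208] ((array([0.4701, 0.0688, 0.0407]), 329), 329)
```

Descend to about z 0.038.

>>> drive_tool(
  steps=[0,0,0,-0.0015,0.002,0.02,0.85,0,0,0,0,0,0.035,0.85,0,0,0,0,0,0.035,0.85,0,0,0,0,0,0.028,0.85,0,0,0,0,0,0,0.85,0,0,0,0,0,0,0.4,0,0,0,0,0,0,0.4,0,0,0,0,0,0,0.4,0,0,0,0,0,0,0.4,0,0,0,0,0,0,0.4],
)

```text
time_s: 19.3
tcp_pos: [0.4717, 0.0703, 0.0395]
ee_rot: [[-1.0, -0.0, 0.003], [-0.0, 1.0, 0.001], [-0.003, 0.001, -1.0]]
wrist_force: [-0.5, -2.3, 2.4]
gripper_width: 0.556
gripper_force: 0.9
```

>>> drive_tool(
  steps=[0,0,0,0,0,0,0.4,0,0,0,0,0,0,0.4,0,0,0,0,0,0,0.4,0,0,0,0,0,0,0.4],
)

```text
time_s: 19.63
tcp_pos: [0.4714, 0.07, 0.0393]
ee_rot: [[-1.0, -0.0, 0.002], [-0.0, 1.0, 0.0], [-0.002, 0.0, -1.0]]
wrist_force: [-0.7, -0.4, 6.1]
gripper_width: 0.5
gripper_force: 30.0
```

>>> drive_tool(
  steps=[0,0,0,0,0,-0.03,0.4,0,0,0,0,0,-0.04,0.4,0,0,0,0,0,-0.04,0.4,0,0,0,-0.0206,-0.0269,0,0.4,0,0,0,-0.0206,-0.0269,0,0.4,0,0,0,-0.0206,-0.0269,0,0.4,0,0,0,-0.0206,-0.0269,0,0.4,0,0,0,-0.0206,-0.0269,0,0.4,0,0,0,-0.0206,-0.0269,0,0.4,0,0,0,-0.0206,-0.0269,0,0.4],
)

```text
time_s: 20.47
tcp_pos: [0.6153, -0.1198, 0.1476]
ee_rot: [[-1.0, 0.001, -0.001], [0.001, 1.0, 0.001], [0.001, 0.001, -1.0]]
wrist_force: [1.0, 1.1, -2.0]
gripper_width: 0.501
gripper_force: 30.0
```

>>> drive_tool(
  steps=[0,0,0,0,0,0,0.4,0,0,0,0,0,0,0.4],
)

```text
time_s: 20.63
tcp_pos: [0.6148, -0.1198, 0.1468]
ee_rot: [[-1.0, 0.004, -0.002], [0.004, 1.0, 0.001], [0.002, 0.001, -1.0]]
wrist_force: [-0.4, -0.3, -2.2]
gripper_width: 0.504
gripper_force: 30.0
```

```bash
python3 - <<'E'
from h import *
s=r.sense();print(s["time_s"],s["tcp_pos"],s["gripper_width"])
c=px([.6145,-.2155,.008]);print(c,"b2",wrist_base(c))
E
```

```text
20.6333 [ 0.61480573 -0.11978007  0.14681108] 0.5042001157941918
[219 196] b2 (array([ 0.6149, -0.2152,  0.06  ]), 181)
```

>>> drive_tool(
  steps=[0,0,0,-0.001,-0.032,0,0.4,0,0,0,0,-0.032,0,0.4,0,0,0,0,-0.032,0,0.4,0,0,0,0,0,0,0.4,0,0,0,0,0,0.02,0.4,0,0,0,0,0,0.03,0.4,0,0,0,0,0,0.025,0.4,0,0,0,0,0,0.01,0.4,0,0,0,0,0,0,0.4,0,0,0,0,0,0,0.4],
)

```text
time_s: 21.52
tcp_pos: [0.6162, -0.2137, 0.0636]
ee_rot: [[-1.0, -0.001, -0.0], [-0.001, 1.0, -0.0], [0.0, -0.0, -1.0]]
wrist_force: [0.3, -0.4, -1.1]
gripper_width: 0.501
gripper_force: 30.0
```

>>> drive_tool(
  steps=[0,0,0,0,-0.002,0.008,0.4,0,0,0,0,0,0.006,0.4,0,0,0,0,0,0.002,0.4,0,0,0,0,0,0,0.4,0,0,0,0,0,0,0.4],
)

```text
time_s: 21.93
tcp_pos: [0.6162, -0.2165, 0.0475]
ee_rot: [[-1.0, 0.0, 0.001], [0.0, 1.0, -0.0], [-0.001, -0.0, -1.0]]
wrist_force: [0.8, 0.3, -0.2]
gripper_width: 0.501
gripper_force: 30.0
```

>>> drive_tool(
  steps=[0,0,0,0,0,0.0005,0.4,0,0,0,0,0,0,0.77,0,0,0,0,0,0,0.77,0,0,0,0,0,0,0.77,0,0,0,0,0,0,0.77,0,0,0,0,0,0,0.77,0,0,0,0,0,0,0.77,0,0,0,0,0,-0.03,0.77,0,0,0,0,0,-0.04,0.77,0,0,0,0,0,-0.04,0.77],
)

```text
time_s: 22.77
tcp_pos: [0.6151, -0.2164, 0.1565]
ee_rot: [[-1.0, 0.0, -0.004], [0.0, 1.0, 0.0], [0.004, 0.0, -1.0]]
wrist_force: [1.1, -0.4, 0.3]
gripper_width: 0.772
gripper_force: 0.0
```

>>> drive_tool(
  steps=[0,0,0,0.02,0,-0.03,0.77,0,0,0,0.02,0,-0.03,0.77,0,0,0,0.02,0,-0.03,0.77,0,0,0,0.02,0,-0.03,0.77,0,0,0,0.02,0,0,0.77,0,0,0,0.02,0,0,0.77,0,0,0,0.02,0,0,0.77,0,0,0,0,0,0,0.77,0,0,0,0,0,0,0.77],
)

```text
time_s: 23.52
tcp_pos: [0.4754, -0.2165, 0.2773]
ee_rot: [[-1.0, 0.0, 0.001], [0.0, 1.0, -0.0], [-0.001, -0.0, -1.0]]
wrist_force: [-0.5, -0.2, 0.3]
gripper_width: 0.768
gripper_force: 0.0
```

```bash
python3 - <<'E'
from h import *
s=r.sense();print(s["time_s"],s["tcp_pos"])
a=r.capture("top")[130:270,170:490];b=r.capture("scene")[150:290,160:500]
cv2.imwrite("pics/fin.png",np.vstack([cv2.resize(a,(700,306),interpolation=2),cv2.resize(b,(700,288),interpolation=2)]))
E
```

```text
23.5167 [ 0.47536958 -0.21648895  0.27725811]
```

View pics/fin.png

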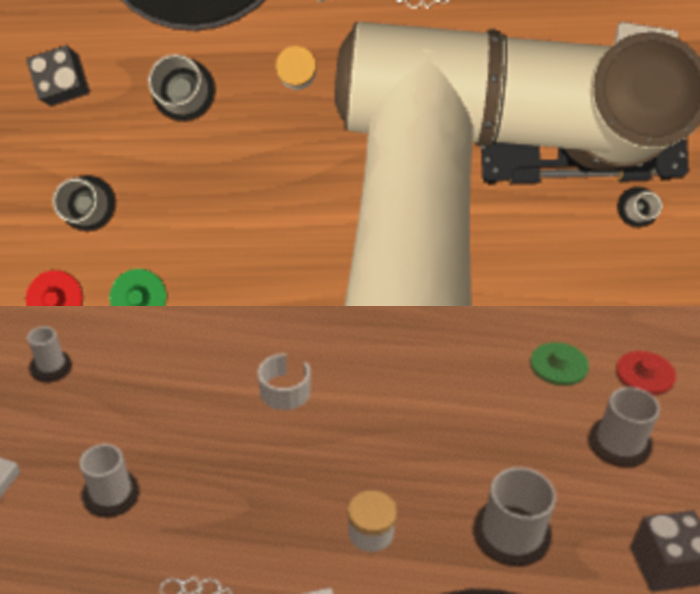

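All four flasks stand on their own bases, and the cuff and tin are untouched. In the combined picture (upper half top view, lower half scene view), the flasks are at (180,87) and (85,202) in the upper half, and at (108,480) and (48,350) in the lower half. I'll make one numeric check on the rims.

```bash
python3 - <<'E'
from h import *
for n,X,D in(("f2",[.615,-.2155,.060],.044),("f1",[.437,-.353,.054],.034)):
    c=px(X);print(n,c,wrist_rim(c,X[2],D,160))
im=r.capture("top");g=cv2.cvtColor(im,cv2.COLOR_BGR2HSV);p=r.camera_params("top")
for n,X,D in(("f4",[.602,.214,.072],.064),("f3",[.4596,.3363,.066],.054),("f1",[.4387,-.3536,.054],.034)):
    q=p["camera_matrix"]@(p["extrinsics"]@[*X,1])[:3];c=q[:2]/q[2]
    yy,xx=np.nonzero((g[...,2]>140)&(g[...,1]<90));k=np.hypot(xx-c[0],yy-c[1])<D*250
    print(n,c,circ("top",np.c_[xx,yy][k],X[2]))
E
```

```text
f2 [323 283] ((array([ 0.6145, -0.2148,  0.04  ]), 42), 42)
f1 [203 143] ((array([ 0.4357, -0.3527,  0.0308]), 174), 174)
f4 [249.53146313 166.0875595 ] (array([0.6015, 0.2147, 0.06  ]), 69)
f3 [204.20391581 220.5793668 ] (array([0.4578, 0.3373, 0.05  ]), 58)
f1 [465.66028211 222.66954166] (array([ 0.4359, -0.352 ,  0.0302]), 44)
```

All flasks are within about 3 mm of their base centres, with rims at the expected height.

```bash
python3 -c "
from station import r
print(r.finish_job())"
```

```text
the job is handed in; nothing more can be done
None
```

I stood all four flasks on their matching bases, each within about 3 mm of centre, left the cuff and tin untouched, and handed the job in at about 24 s; `finish_job()` returned no verdict.

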